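Rack the plywood birds and open the drying air

ROBOT

A 6-joint arm with a two-finger parallel gripper is mounted at the origin on the work surface. World frame = base frame: x ahead of the robot, y to its left, z up, the work surface at z = 0. Lengths are in m, angles in rad, forces in N, time in s.
With the tool pointing down it reaches from about 0.35 to 0.975 m from the base axis. Payload 7.1 kg.
Tool frame: the origin (TCP) lies midway between the tips of the shut fingers; the grasp point (between the pads) lies 19 mm behind it; z points along the fingers, y is the line along which they close (so a half turn about z gives the same grasp; the last joint's range is limited). The gripper opens to 88 mm and grips with 3 to 60 N. Pads are 20 mm wide; open, the fingers measure 115 mm over their backs; the gripper's body (75 mm by 178 mm) begins 61 mm behind the grasp point.
Start: joints at [-1.243, 0.423, 1.63, -0, 1.089, -0.019], TCP at [0.212, -0.588, 0.223] pointing down, gripper open.
Joint ranges: [-3, 3], [-0.9, 2.11], [0.09, 2.58], [-1.31, 4.45], [0.11, 2.69], [-2.54, 2.54]. Speed limits (rad/s): [2.39, 2.39, 3.01, 3.14, 3.14, 3.14].

INTERFACE

Orientations are given as a unit quaternion [w, x, y, z].
In Python, from station import move_pose, movel, movej, command_gripper, wait, inverse_kinematics, read_camera, camera_info, MotionError, job_done, get_time, get_joint_pos, get_qvel, get_effort, get_tcp_pos, get_ee_rot, get_ft_force, get_ft_torque, get_grip_width, get_finger_force gives the robot as it stands. Calls block until the motion is done:
- move_pose(position, orientation): joint-space move of the TCP to a pose.
- movel(position, frame=None, v=0.15, until_force=None): straight line of the TCP; frame=None keeps the orientation; v is the mean speed in m/s. With until_force (N) it stops when the force on the tool has changed by that much, and returns True; else False.
- movej(angles): joint-space move.
- command_gripper(opening): opening from 0.0 (shut) to 1.0 (fully open); the grip force is fixed at half the most; returns when the fingers have stopped.
- wait(seconds).
- inverse_kinematics(position, orientation): joint angles nearest the present ones, or None.
- read_camera(name): name is "side" or "top" or "wrist"; returns the picture (480x640x3 uint8, red, green, blue); there is no depth.
- camera_info(name): a dict with "intrinsics" (3x3 intrinsics, pixels), "T" (4x4, takes a point from camera to world coordinates); the wrist camera has in their place "tool_from_camera" (4x4, takes a point from camera to tool coordinates, whose origin is the TCP and whose axes are the flange's). Camera axes: x right, y up, looking along -z (the intrinsics and any distortion apply to the point x, -y, -z); pixel columns grow to the right and rows downward; lengths in m; the calibration is good to about 2 mm. A picture is of the moment at which its call begins: read the wrist's pose just before it. camera_info takes no time and is no camera call.
A pose or a line that the arm cannot do raises MotionError and nothing moves.
- job_done(): hands the job in; it is judged then, once.
Readings, each from a call of its own:
- get_time(): time.
- get_joint_pos(): joint angles.
- get_qvel(): joint speeds.
- get_effort(): joint torques, N m.
- get_tcp_pos(): TCP position.
- get_ee_rot(): TCP orientation.
- get_ft_force(): force on the tool from outside, world axes, zero at the start.
- get_ft_torque(): the same for the moment, N m.
- get_grip_width(): opening from 0.0 (shut) to 1.0 (fully open).
- get_finger_force(): force on a finger pad.
Only numpy, scipy, OpenCV 4.12 (cv2) and the standard library are available. Lean on these libraries where they do the work, as an engineer would, in place of code of your own. Each camera call takes 0.05 s, during which the arm holds its last target. There are 200 camera calls.

TASK

Slide every plywood bird that stands on the table down into its own pair of guides in the drying rack until it is fully home. When all of them are in, pull back the lock bar, turn the air valve's lever to half open (45 degrees), and then slide the lock bar home again so that the lever cannot fall shut. Do not disturb the cup, the flask or the spool.

Things in the scene. Friction and masses are not known exactly. Their poses are not given: they have to be found in the camera images.
- bird0: upright plywood bird, 8 mm thick (its y), 240 g, on a steel foot 36 (x) by 56 (y) by 14 mm. Lower part: panel 104 mm wide (x), 80 mm high. Above it the flat bird, body 50 mm wide, from 80 to 124 mm high: pinch it across the 8 mm, 102 mm above the underside. Head to +x (x = 47, 135 mm high), tail to -x (x = -59). Origin: centre of the underside. Fits the guides either way round. May be absent.
- bird1: upright plywood bird, 8 mm thick (its y), 240 g, on a steel foot 36 (x) by 56 (y) by 14 mm. Lower part: panel 104 mm wide (x), 80 mm high. Above it the flat bird, body 50 mm wide, from 80 to 124 mm high: pinch it across the 8 mm, 102 mm above the underside. Head to +x (x = 47, 135 mm high), tail to -x (x = -59). Origin: centre of the underside. Fits the guides either way round. May be absent.
- bird2: upright plywood bird, 8 mm thick (its y), 240 g, on a steel foot 36 (x) by 56 (y) by 14 mm. Lower part: panel 104 mm wide (x), 80 mm high. Above it the flat bird, body 50 mm wide, from 80 to 124 mm high: pinch it across the 8 mm, 102 mm above the underside. Head to +x (x = 47, 135 mm high), tail to -x (x = -59). Origin: centre of the underside. Fits the guides either way round. May be absent.
- bird3: upright plywood bird, 8 mm thick (its y), 240 g, on a steel foot 36 (x) by 56 (y) by 14 mm. Lower part: panel 104 mm wide (x), 80 mm high. Above it the flat bird, body 50 mm wide, from 80 to 124 mm high: pinch it across the 8 mm, 102 mm above the underside. Head to +x (x = 47, 135 mm high), tail to -x (x = -59). Origin: centre of the underside. Fits the guides either way round. May be absent.
- rack: fixed rack: base plate 160 (x) by 310 (y) by 10 mm; across its x ends two white walls (inner faces x = -55.5, +55.5; tops at 80 mm) with 4 facing pairs of vertical guides 74 mm apart in y: grooves 11 mm wide, 13 deep, flared to 25 mm at the mouth, 82 mm up. A panel goes down with its side edges in a facing pair, its foot between them, onto the base plate. Origin: centre of underside
- slot0 (a point): guide pair 1 of 4 (in order along the rack's +y): point on top of the base plate midway between the two grooves, 10 mm above the table; axes as the rack's, x from groove to facing groove. A seated bird's origin is here
- slot1 (a point): guide pair 2 of 4 (in order along the rack's +y): point on top of the base plate midway between the two grooves, 10 mm above the table; axes as the rack's, x from groove to facing groove. A seated bird's origin is here
- slot2 (a point): guide pair 3 of 4 (in order along the rack's +y): point on top of the base plate midway between the two grooves, 10 mm above the table; axes as the rack's, x from groove to facing groove. A seated bird's origin is here
- slot3 (a point): guide pair 4 of 4 (in order along the rack's +y): point on top of the base plate midway between the two grooves, 10 mm above the table; axes as the rack's, x from groove to facing groove. A seated bird's origin is here
- valve: fixed air valve on a grey plate 290 by 110 mm. Origin: on the table under the spindle about which the lever turns; -x runs along the shut lever to the lock bar. White marks on the plate lie under the lever when shut, half open (the longest) and fully open
- handle (a joint): steel valve lever, rad: 0 shut (along the valve's -x), 0.785 half open (over the middle mark), 1.571 full (along its +y); opens clockwise from above, stays where left, takes about 2 N at its peg. With the lock bar home it turns only some 0.03 rad
- handle_grip (a point): on the axis of the lever's upright aluminium peg (20 mm diameter, 56 mm tall, 70 mm from the spindle axis), 110 mm above the table; peg top 134 mm, lever top 78 mm above the table
- lockbar (a joint): forked steel lock bar sliding along the valve's x, m: 0 home (fork blocks the shut lever, or keeps an opened one from shutting), 0.040 pulled fully back, along the valve's -x; the lever is free from about 0.025. Stays where left, takes about 3 N
- lockbar_grip (a point): on the axis of the lock bar's upright aluminium peg (20 mm diameter, 152 mm from the spindle along -x when home), 110 mm above the table; peg top 132 mm, bar top 80 mm above the table
- cup: white paper cup, 76 mm wide, 90 mm high, bystander; origin centre of its underside
- flask: steel drinking flask, 68 mm wide, 210 mm high, bystander; origin centre of its underside
- spool: empty wooden thread spool, 52 mm wide, 64 mm high, bystander; origin centre of its underside
Things that resemble listed ones, but are neither listed nor needed, are in the scene too. What is shaped like the bird2 but green or turquoise is not meant.

How it is judged:
On the way, in this order (a step that is already met when the one before it is completed fails the run):
1. every bird is seated in a pair of guides, with the valve still shut (x of bird0 in the frame of slot0 between -0.007 and 0.007 m and z of each of bird0, bird1, bird2, bird3 in the frame of slot0 below 0.003 m and angle between the x axis of each of bird0, bird1, bird2, bird3 and the x axis of slot0, either way round below 0.1 rad and angle between each of bird0, bird1, bird2, bird3's own z axis and vertical below 0.08 rad and (y of bird0 in the frame of slot0 between -0.004 and 0.004 m or y of bird0 in the frame of slot1 between -0.004 and 0.004 m or y of bird0 in the frame of slot2 between -0.004 and 0.004 m or y of bird0 in the frame of slot3 between -0.004 and 0.004 m) and x of bird1 in the frame of slot0 between -0.007 and 0.007 m and (y of bird1 in the frame of slot0 between -0.004 and 0.004 m or y of bird1 in the frame of slot1 between -0.004 and 0.004 m or y of bird1 in the frame of slot2 between -0.004 and 0.004 m or y of bird1 in the frame of slot3 between -0.004 and 0.004 m) and x of bird2 in the frame of slot0 between -0.007 and 0.007 m and (y of bird2 in the frame of slot0 between -0.004 and 0.004 m or y of bird2 in the frame of slot1 between -0.004 and 0.004 m or y of bird2 in the frame of slot2 between -0.004 and 0.004 m or y of bird2 in the frame of slot3 between -0.004 and 0.004 m) and x of bird3 in the frame of slot0 between -0.007 and 0.007 m and (y of bird3 in the frame of slot0 between -0.004 and 0.004 m or y of bird3 in the frame of slot1 between -0.004 and 0.004 m or y of bird3 in the frame of slot2 between -0.004 and 0.004 m or y of bird3 in the frame of slot3 between -0.004 and 0.004 m) and value of joint handle below 0.1 rad), for 0.2 s.
2. with the lock bar pulled back, the lever is turned to half open (value of joint handle between 0.665 and 0.905 rad and value of joint lockbar above 0.015 m), for 0.2 s.
3. the lock bar is slid home again (value of joint lockbar below 0.006 m), for 0.2 s.
At the end, for the whole second after the job is handed in: Every bird present stands in a pair of guides on the rack's base plate (within 3 mm of the bottom, 4 mm across and 7 mm along the guide line, upright within 0.08 rad), at rest; the lever stands at 45 degrees within 7 degrees; the lock bar is within 6 mm of home (x of bird0 in the frame of slot0 between -0.007 and 0.007 m and z of each of bird0, bird1, bird2, bird3 in the frame of slot0 below 0.003 m and angle between the x axis of each of bird0, bird1, bird2, bird3 and the x axis of slot0, either way round below 0.1 rad and angle between each of bird0, bird1, bird2, bird3's own z axis and vertical below 0.08 rad and (y of bird0 in the frame of slot0 between -0.004 and 0.004 m or y of bird0 in the frame of slot1 between -0.004 and 0.004 m or y of bird0 in the frame of slot2 between -0.004 and 0.004 m or y of bird0 in the frame of slot3 between -0.004 and 0.004 m) and x of bird1 in the frame of slot0 between -0.007 and 0.007 m and (y of bird1 in the frame of slot0 between -0.004 and 0.004 m or y of bird1 in the frame of slot1 between -0.004 and 0.004 m or y of bird1 in the frame of slot2 between -0.004 and 0.004 m or y of bird1 in the frame of slot3 between -0.004 and 0.004 m) and x of bird2 in the frame of slot0 between -0.007 and 0.007 m and (y of bird2 in the frame of slot0 between -0.004 and 0.004 m or y of bird2 in the frame of slot1 between -0.004 and 0.004 m or y of bird2 in the frame of slot2 between -0.004 and 0.004 m or y of bird2 in the frame of slot3 between -0.004 and 0.004 m) and x of bird3 in the frame of slot0 between -0.007 and 0.007 m and (y of bird3 in the frame of slot0 between -0.004 and 0.004 m or y of bird3 in the frame of slot1 between -0.004 and 0.004 m or y of bird3 in the frame of slot2 between -0.004 and 0.004 m or y of bird3 in the frame of slot3 between -0.004 and 0.004 m) and value of joint handle between 0.665 and 0.905 rad and value of joint lockbar below 0.006 m and linear speed of each of bird0, bird1, bird2, bird3 below 0.03 m/s); the robot touches nothing.
It fails at once if the cup is pushed more than 30 mm or tipped over (distance of cup from where it was at the start of the episode above 0.03 m or angle between cup's own z axis and vertical above 0.5 rad).
It fails at once if the flask is pushed more than 30 mm or tipped over (distance of flask from where it was at the start of the episode above 0.03 m or angle between flask's own z axis and vertical above 0.5 rad).
It fails at once if the spool is pushed more than 30 mm or tipped over (distance of spool from where it was at the start of the episode above 0.03 m or angle between spool's own z axis and vertical above 0.5 rad).
Of bird0, bird1, bird2, bird3 only 3 to 4 are there at a start; the rules pass over those that are not, and their reading is None.
At some moment in a run one of bird0, bird1, bird2, bird3 may be knocked a few centimetres aside while the robot is not near it.
It also fails if it takes over 210 s, if anything falls off the work surface, if the arm or the gripper's body presses on something with over 40 N, if the wrist force passes 120 N, or if a joint passes its speed limit or range.

## Working session

There is one attempt and no reset: what is moved stays moved. The work goes in short steps, each a Python script; the robot and the scene stay as the last script left them, time stands still between calls to the robot, and variables do not carry over. Pictures are saved under pics/ and viewed, at most 14 in all, crops included, and the job is handed in when it is done.

```bash
mkdir -p pics; ls
python3 - <<'E'
from station import *
import cv2
for n in("top","side"):
    cv2.imwrite(f"pics/{n}0.png",read_camera(n)[...,::-1]); i=camera_info(n); print(n,i)
print(camera_info("wrist"),get_time(),get_ee_rot())
E
```

```text
pics
top {'intrinsics': array([[556.27934563,   0.        , 309.04899314],
       [  0.        , 556.27934563, 240.85109463],
       [  0.        ,   0.        ,   1.        ]]), 'T': array([[-0.01256295,  0.99181367, -0.12707402,  0.36882071],
       [-0.9998413 , -0.01085479,  0.01412583,  0.0389945 ],
       [ 0.01263083,  0.12723132,  0.99179265,  1.42445398],
       [ 0.        ,  0.        ,  0.        ,  1.        ]])}
side {'intrinsics': array([[452.71207613,   0.        , 326.94378897],
       [  0.        , 452.71207613, 240.67682635],
       [  0.        ,   0.        ,   1.        ]]), 'T': array([[-0.7794516 ,  0.38172416, -0.49673119,  0.00281374],
       [-0.62646131, -0.47645746,  0.61687479,  0.64991732],
       [-0.00119527,  0.79200692,  0.61051094,  0.71519614],
       [ 0.        ,  0.        ,  0.        ,  1.        ]])}
{'intrinsics': array([[420.5885143 ,   0.        , 322.87935132],
       [  0.        , 420.5885143 , 240.78290586],
       [  0.        ,   0.        ,   1.        ]]), 'tool_from_camera': array([[ 7.51392138e-04,  9.65578513e-01,  2.60110691e-01,
         7.04230200e-02],
       [ 9.99999649e-01, -8.21735341e-04,  1.61693140e-04,
        -3.94590593e-04],
       [ 3.69869568e-04,  2.60110478e-01, -9.65578791e-01,
        -1.62010182e-01],
       [ 0.00000000e+00,  0.00000000e+00,  0.00000000e+00,
         1.00000000e+00]])} 0.1 [-7.00787342e-04  9.85002810e-01  1.72536847e-01 -1.03023293e-04]
```

View pics/top0.png

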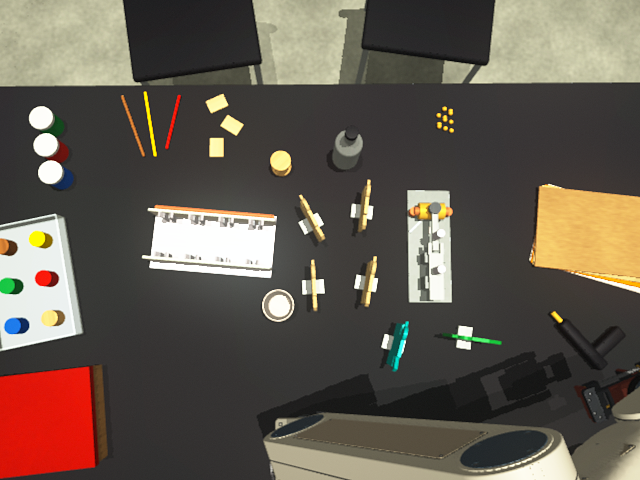

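View pics/side0.png

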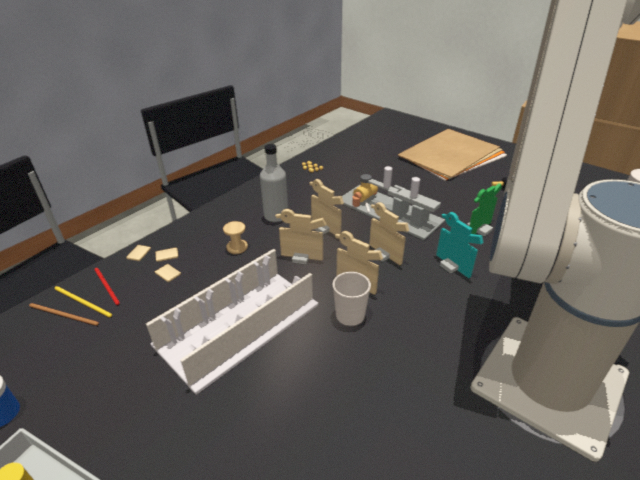

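The top view shows four plywood birds at about (312,220), (363,205), (314,286) and (369,282). The turquoise (398,345) and green (475,340) ones are decoys. The rack is at (212,242), the valve at (430,245), the flask at (347,150), the spool at (281,163) and the cup at (278,305). Next I'll enlarge this area to measure and confirm.

Run:
```python
import cv2
im=cv2.imread("pics/top0.png")
cv2.imwrite("pics/c1.png",cv2.resize(im[185:325,290:460],None,fx=4.2,fy=4.2,interpolation=cv2.INTER_CUBIC))
cv2.imwrite("pics/c2.png",cv2.resize(im[195:285,135:290],None,fx=5,fy=5,interpolation=cv2.INTER_CUBIC))
```

```text
(no output)
```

View pics/c1.png

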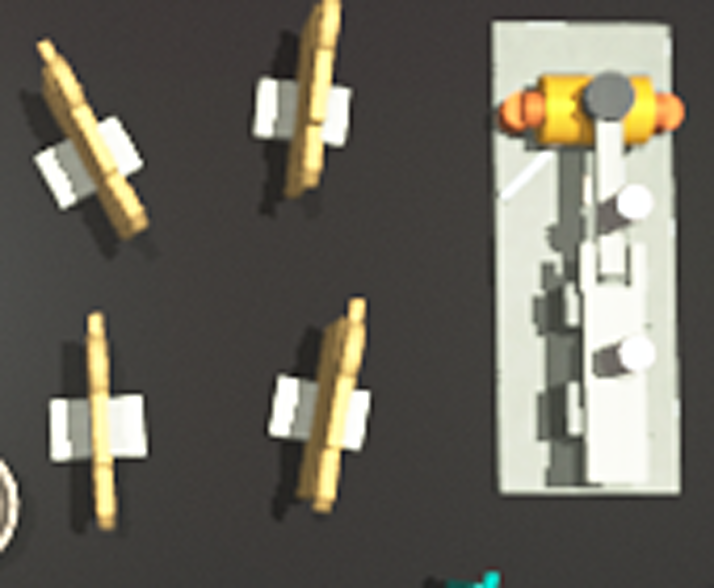

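View pics/c2.png

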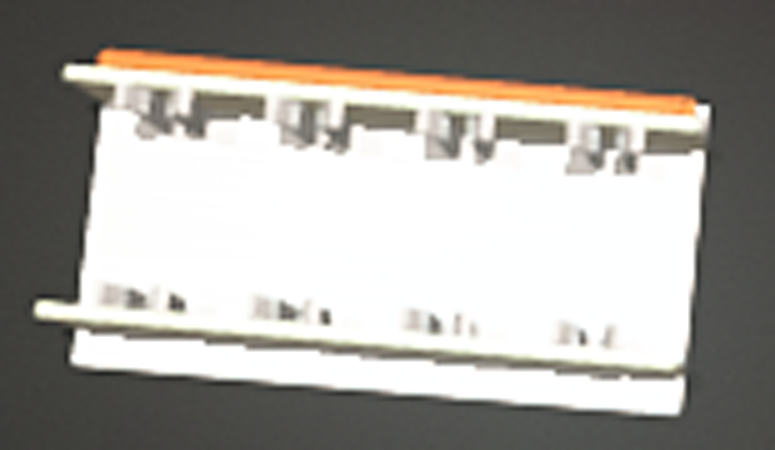

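```bash
cat > h.py <<'E'
from station import *
import numpy as np, cv2
from scipy.spatial.transform import Rotation as R
def q(a): return [0,np.cos(a/2),np.sin(a/2),0]          # tool down, tool x at yaw a
def wristT():
    w=get_ee_rot(); T=np.eye(4); T[:3,:3]=R.from_quat([w[1],w[2],w[3],w[0]]).as_matrix(); T[:3,3]=get_tcp_pos()
    return T@camera_info("wrist")["tool_from_camera"]
def p2w(uv,z,cam="top",T=None):
    i=camera_info(cam); K=i["intrinsics"]; T=i["T"] if T is None else T
    uv=np.atleast_2d(uv).astype(float); d=np.c_[(uv[:,0]-K[0,2])/K[0,0],-(uv[:,1]-K[1,2])/K[1,1],-np.ones(len(uv))]@T[:3,:3].T
    return T[:3,3]+d*((z-T[2,3])/d[:,2])[:,None]
def w2p(P,cam="top",T=None):
    i=camera_info(cam); K=i["intrinsics"]; T=i["T"] if T is None else T
    c=(np.atleast_2d(P)-T[:3,3])@T[:3,:3]; return np.c_[K[0,0]*c[:,0]/-c[:,2]+K[0,2],-K[1,1]*c[:,1]/-c[:,2]+K[1,2]]
E
python3 - <<'E'
from h import *
f=lambda L,s,o,z:p2w(np.array(L)/s+o,z).round(4)
F={"A":[(35,158),(118,118),(144,162),(66,208)],"B":[(256,78),(350,90),(346,146),(253,136)],"C":[(50,398),(143,393),(147,458),(53,462)],"D":[(279,375),(370,392),(362,450),(269,434)]}
for n,L in F.items():
    P=f(L,4.2,(290,185),.014)[:,:2]; lo=(P[1]+P[2]-P[0]-P[3])/2; sh=(P[0]+P[1]-P[2]-P[3])/2
    print(n,P.mean(0).round(4),"size",np.linalg.norm(sh).round(4),np.linalg.norm(lo).round(4),"yaw deg",np.degrees(np.arctan2(-lo[0]*-1,-lo[1])*-1).round(1),np.degrees(np.arctan2(sh[1],sh[0])).round(1))
print("pegs",f([(634,202)],4.2,(290,185),.134),f([(637,353)],4.2,(290,185),.132))
print("rack base",f([(72,365),(682,414)],5,(135,195),.01)); print("walltops lo,up",f([(35,310),(685,368),(65,72),(708,120)],5,(135,195),.08))
print("flask,cup,spool",p2w([(347,165)],0),p2w([(352,132)],.21),p2w([(278,305)],.09),p2w([(281,158)],.064))
E
```

```text
A [0.5945 0.0117] size 0.0339 0.056 yaw deg -27.7 30.2
B [ 0.6236 -0.1178] size 0.0356 0.0577 yaw deg 7.5 -4.9
C [0.4322 0.0094] size 0.0388 0.0564 yaw deg -2.0 2.4
D [ 0.4396 -0.1246] size 0.0358 0.0564 yaw deg 10.8 -10.1
pegs [[ 0.5491 -0.2896  0.134 ]] [[ 0.4647 -0.2882  0.132 ]]
rack base [[0.485  0.425  0.01  ]
 [0.4565 0.1157 0.01  ]]
walltops lo,up [[0.5061 0.4244 0.08  ]
 [0.4744 0.1103 0.08  ]
 [0.6229 0.4127 0.08  ]
 [0.5959 0.0986 0.08  ]]
flask,cup,spool [[ 0.75135706 -0.08364014  0.        ]] [[ 0.77138243 -0.07849884  0.21      ]] [[0.38657704 0.09587815 0.09      ]] [[0.75373321 0.08744914 0.064     ]]
```

Foot sizes (36×56), peg spacing and rack length all match the spec. Now closer wrist views of the birds, the rack and the valve.

```bash
cat > look.py <<'E'
from h import *
V={"A":(.5945,.0117,29),"C":(.4322,.0094,2.2),"rack":(.53,.265,-5.3),"D":(.4396,-.1246,-10.5),"B":(.6236,-.1178,-6),"valve":(.507,-.289,0)}
o={}
for n in ("valve","D","B","A","C","rack"):
    x,y,a=V[n]; a=np.radians(a); z=.21 if n!="rack" else .25
    off=.05 if n!="rack" else .03
    move_pose([x-off*np.cos(a),y-off*np.sin(a),z],q(a)); wait(.2)
    o[n]=wristT(); cv2.imwrite(f"pics/w_{n}.png",read_camera("wrist")[...,::-1])
    if n in "ABCD": print(n,w2p([[x,y,.014]],"wrist",o[n]).round(0))
np.savez("T.npz",**o); print(get_time())
E
python3 look.py
python3 - <<'E'
import cv2,numpy as np
m=np.vstack([np.hstack([cv2.imread(f"pics/w_{n}.png")[40:340,120:520] for n in r]) for r in ("AB","CD")])
cv2.imwrite("pics/mos.png",m)
E
```

```text
D [[322. 154.]]
B [[323. 151.]]
A [[322. 153.]]
C [[323. 155.]]
6.8917
```

View pics/mos.png

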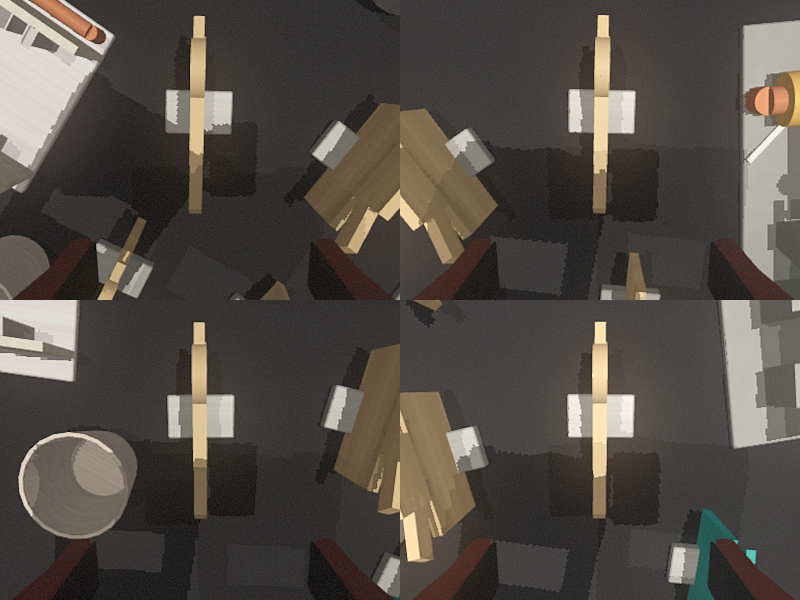

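View pics/w_rack.png

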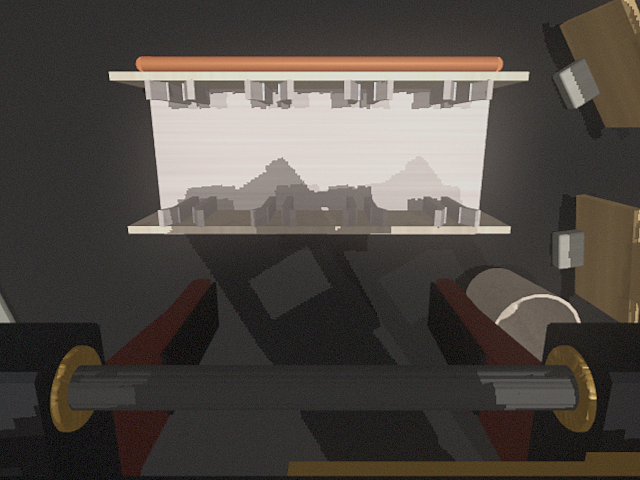

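```bash
python3 - <<'E'
from h import *
T=np.load("T.npz")
px={"A":(319,152.5),"B":(321.5,151.5),"C":(321,156.5),"D":(321,156.5)}
for n in px: print(n,p2w(px[n],.014,"wrist",T[n])[0,:2].round(4))
L=p2w([(109,80),(528,80),(129,226),(511,226)],.08,"wrist",T["rack"])[:,:2]
ey=(L[0]+L[2]-L[1]-L[3]); ey/=np.linalg.norm(ey); ex=np.array([ey[1],-ey[0]]); c=L.mean(0)
print(L.round(4),c,"yaw",np.degrees(np.arctan2(ex[1],ex[0])),((L-c)@np.c_[ex,ey]).round(4))
for s in (-.111,-.037,.037,.111):
    P=[[*(c+ey*s+ex*d),.082] for d in(.0425,-.0425)]; print((c+ey*s).round(4),w2p(P,"wrist",T["rack"]).round(0).tolist())
E
python3 - <<'E'
import cv2
im=cv2.imread("pics/w_rack.png")[60:240,105:535]
cv2.imwrite("pics/rk.png",cv2.resize(im,(800,335),interpolation=cv2.INTER_CUBIC))
E
```

```text
A [0.5934 0.0141]
B [ 0.6233 -0.1168]
C [0.4307 0.011 ]
D [ 0.4377 -0.1235]
[[0.6186 0.4148]
 [0.5897 0.1056]
 [0.508  0.4236]
 [0.4791 0.1156]] [0.54884708 0.2648892 ] yaw -5.34726221761143 [[ 0.0555  0.1557]
 [ 0.0555 -0.1548]
 [-0.0555  0.1542]
 [-0.0555 -0.1552]]
[0.5385 0.1544] [[468.0, 98.0], [459.0, 211.0]]
[0.5454 0.2281] [[369.0, 98.0], [366.0, 211.0]]
[0.5523 0.3017] [[269.0, 98.0], [273.0, 211.0]]
[0.5592 0.3754] [[170.0, 98.0], [180.0, 211.0]]
```

View pics/rk.png

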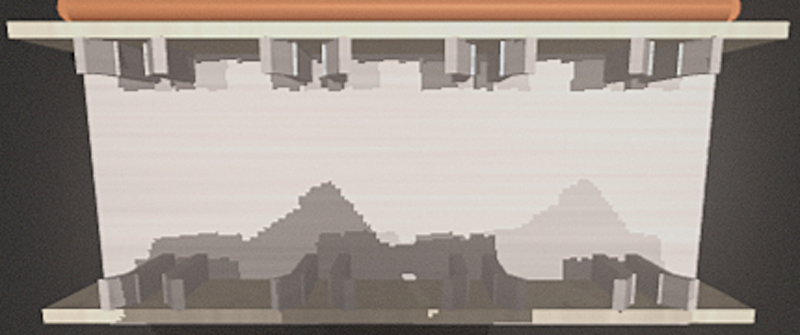

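View pics/w_valve.png

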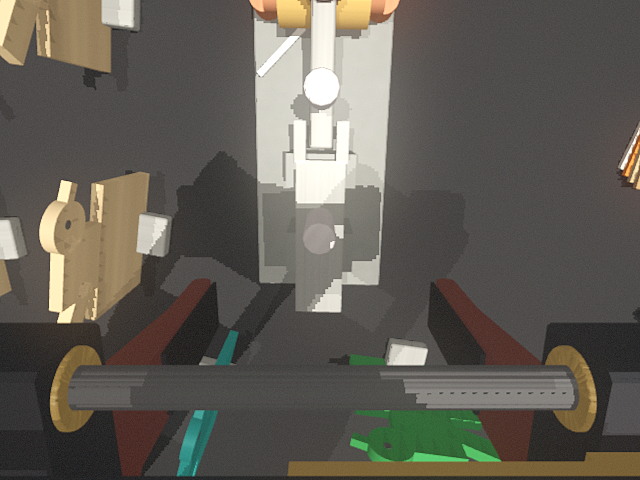

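Every rack dimension matches (111 mm gap, 310 mm length, slots land on the guides in the image). In the valve view, the lever peg is at (321,88), the lock bar peg at (318,238) and the half-open mark at (280,52). Picking bird C first, into the far slot.

```bash
cat > pick.py <<'E'
import sys
from h import *
V={"A":(.5945,.0117,29),"C":(.4322,.0094,2.2),"D":(.4396,-.1246,-10.5),"B":(.6236,-.1178,-6)}
P={"A":(.5934,.0141),"B":(.6233,-.1168),"C":(.4307,.0110),"D":(.4377,-.1235)}
S=[(.5385,.1544),(.5454,.2281),(.5523,.3017),(.5592,.3754)]; RY=np.radians(-5.35)
def pick(n,s,pos=None,yaw=None):
    x,y,a=V[n]; a=np.radians(a)
    if pos is None:                              # same view as before: has it been knocked?
        move_pose([x-.05*np.cos(a),y-.05*np.sin(a),.21],q(a)); wait(.2)
        im=read_camera("wrist")[...,::-1]; old=cv2.imread(f"pics/w_{n}.png")
        d=np.abs(im[45:260,270:375].astype(float)-old[45:260,270:375]).mean(); print(n,"diff",d.round(1))
        if d>12: cv2.imwrite(f"pics/moved_{n}.png",im); print("MOVED"); return False
        pos=P[n]
    else: a=yaw
    command_gripper(.5); move_pose([*pos,.2],q(a)); movel([*pos,.083],v=.1); command_gripper(0); print("width mm",get_grip_width()*88)
    movel([*pos,.29],v=.15); t=S[s]
    move_pose([*t,.29],q(RY)); movel([*t,.182],v=.12); f=movel([*t,.0925],v=.04,until_force=12)
    print("contact",f,"z",get_tcp_pos()[2].round(4),get_ft_force().round(1),"w",(get_grip_width()*88).round(1),"t",get_time()); return True
def release(s):
    command_gripper(.45); movel([*S[s],.2],v=.12)
E
python3 - <<'E'
from pick import *
pick("C",3); cv2.imwrite("pics/C_in.png",read_camera("wrist")[...,::-1])
E
```

```text
C diff 8.1
width mm 7.51837957802774Traceback (most recent call last):
  File "<stdin>", line 2, in <module>
  File "pick.py", line 18, in pick
    print("contact",f,"z",get_tcp_pos()[2].round(4),get_ft_force().round(1),"w",(get_grip_width()*88).round(1),"t",get_time()); return True
                                                                                ^^^^^^^^^^^^^^^^^^^^^^^^^^^
AttributeError: 'float' object has no attribute 'round'
```

```bash
sed -i 's/(get_grip_width()\*88).round(1)/get_grip_width()*88/' pick.py
python3 - <<'E'
from pick import *
print(get_tcp_pos(),get_ft_force(),get_grip_width()*88,get_time())
cv2.imwrite("pics/C_in.png",np.hstack([read_camera("wrist")[60:420,110:530,::-1],read_camera("top")[150:330,130:320,::-1].repeat(2,0).repeat(2,1)]))
E
```

```text
[0.5594026  0.37554776 0.09312237] [-1.4670972  -1.13116846  4.23485831] 7.648078240304065 17.7667
```

View pics/C_in.png

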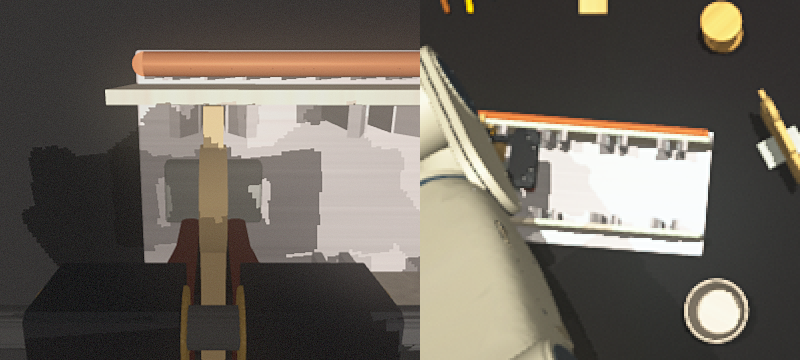

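Bird C sits between its guides at full depth (z 0.093, 4 N). I'll release it and do the next two, checking for a knock by template match.

```bash
python3 - <<'E'
s=open('pick.py').read()
a=s.index("        d=np.abs"); b=s.index("        pos=P[n]")
s=s[:a]+'''        _,c,_,l=cv2.minMaxLoc(cv2.matchTemplate(im[25:290,240:405],old[55:260,280:365],cv2.TM_CCOEFF_NORMED)); d=np.hypot(l[0]-40,l[1]-30); print(n,"score",round(c,2),"shift",l[0]-40,l[1]-30)
        if c<.8 or d>4: cv2.imwrite(f"pics/moved_{n}.png",im); np.save("moved.npy",wristT()); print("MOVED"); return False
'''+s[b:]
open('pick.py','w').write(s)
E
python3 - <<'E'
from pick import *
release(3)
if pick("A",2):
    release(2)
    if pick("D",1): release(1)
E
```

```text
A score 0.97 shift 3 1
width mm 7.731623675018051
contact False z 0.0931 [-1.8 -0.4  4. ] w 8.043517929038247 t 29.975
D score 0.98 shift 2 -1
width mm 7.929293591692458
contact False z 0.093 [-1.7 -0.3  4.7] w 7.729293910407863 t 42.5333
```

Run:
```python
from pick import *
if pick("B",0):
    release(0); x,y=(.53,.265)
    a=RY; move_pose([x-.03*np.cos(a),y-.03*np.sin(a),.25],q(a)); wait(.3)
    np.save("Tr.npy",wristT()); w=read_camera("wrist")[...,::-1]; cv2.imwrite("pics/rk2.png",cv2.resize(w[40:270,90:560],(800,391),interpolation=cv2.INTER_CUBIC))
    print(get_time())
```

```text
B score 0.98 shift 3 2
width mm 7.66599644609124
contact False z 0.0931 [-2.  -0.4  6.4] w 7.955729846309922 t 54.4667
57.125
```

View pics/rk2.png

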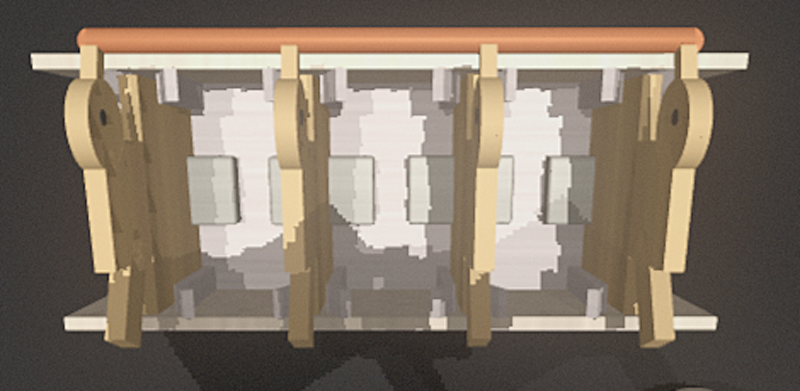

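All four birds stand in their guides. Now the valve.

```bash
cat > valve.py <<'E'
from h import *
T=np.load("T.npz")["valve"]
H=p2w((321,88),.134,"wrist",T)[0,:2]; L=p2w((318,238),.132,"wrist",T)[0,:2]
d=H-L; yaw=np.arctan2(d[1],d[0]); e=np.array([np.cos(yaw),np.sin(yaw)]); n=np.array([-e[1],e[0]]); SP=H+.07*e; Z=.091
E
python3 - <<'E'
from valve import *
print(H,L,np.linalg.norm(d),np.degrees(yaw))
assert abs(np.linalg.norm(d)-.082)<.004 and abs(yaw)<.12
command_gripper(.5); move_pose([*L,.22],q(yaw)); movel([*L,Z],v=.1); command_gripper(0)
print("w",get_grip_width()*88,get_tcp_pos())
f=movel([*(L-.041*e),Z],v=.04,until_force=20); print(f,get_tcp_pos(),get_ft_force())
command_gripper(.5); movel([*get_tcp_pos()[:2],.22],v=.12)
print(get_time())
wait(.1); x=H-.02*e
move_pose([*(H-.06*e),.2],q(yaw)); wait(.2); np.save("Tv.npy",wristT()); cv2.imwrite("pics/v2.png",read_camera("wrist")[...,::-1])
E
```

```text
[ 0.54731608 -0.28858245] [ 0.46402055 -0.286669  ] 0.08331750627436618 -1.31595029460912
w 19.67745745662143 [ 0.46418156 -0.28728932  0.09124187]
True [ 0.42700092 -0.28661613  0.09122544] [1.82012511 0.60714146 0.11668617]
64.15
```

View pics/v2.png

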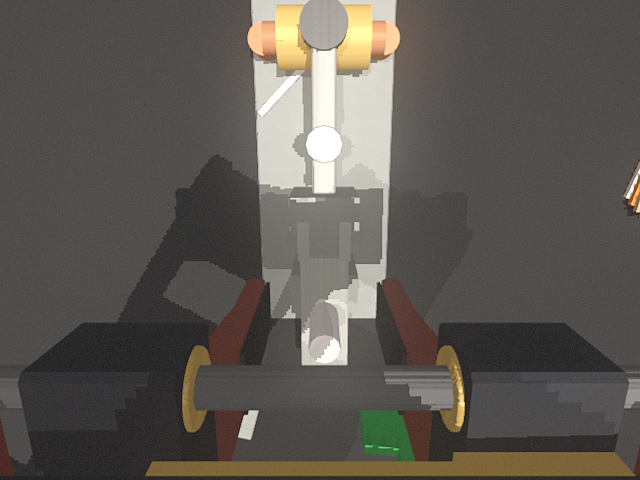

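The bar is back: it moved 37 mm and its fork no longer overlaps the lever. The lever peg is at (323,144) and the spindle cap at (323,23). Turning the lever, then closing the bar.

Run:
```python
from valve import *
H2=p2w((323,144),.134,"wrist",np.load("Tv.npy"))[0,:2]; print(H,H2); H=(H+H2)/2
move_pose([*H,.22],q(yaw)); movel([*H,Z],v=.1); command_gripper(0); print("w",get_grip_width()*88)
c=H+.07*e
for t in np.radians(np.arange(5,46,5)):
    movel([*(c-.07*np.cos(t)*e+.07*np.sin(t)*n),Z],v=.05)
print(get_tcp_pos(),get_ft_force(),get_time()); wait(.4)
command_gripper(.4); p=get_tcp_pos()[:2]; movel([*p,.22],v=.12)
move_pose([*(H-.06*e),.2],q(yaw)); wait(.2); np.save("Tv.npy",wristT()); cv2.imwrite("pics/v3.png",read_camera("wrist")[...,::-1])
```

```text
[ 0.54731608 -0.28858245] [ 0.54830528 -0.28837702]
w 19.368586158513402
[ 0.56963579 -0.23965393  0.09098587] [-1.11882492 -5.824928   -0.21353834] 69.65
```

View pics/v3.png

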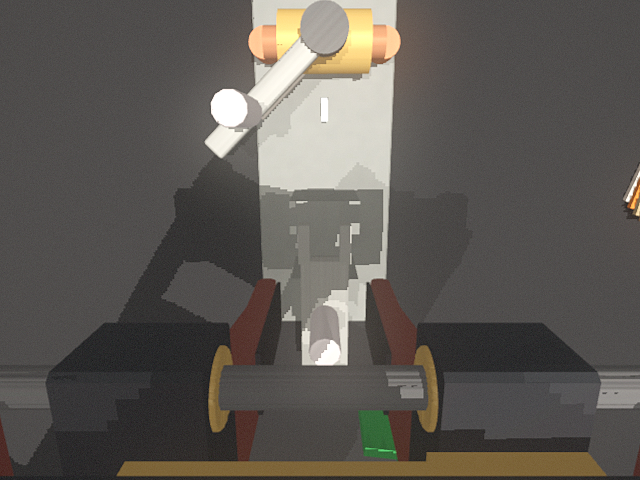

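The lever covers the half-open mark (peg at 229,108). Sliding the bar home.

Run:
```python
from valve import *
B=L-.037*e
command_gripper(.5); move_pose([*B,.22],q(yaw)); movel([*B,Z],v=.1); command_gripper(0); print("w",get_grip_width()*88)
f=movel([*(L+.004*e),Z],v=.04,until_force=15); p=get_tcp_pos(); print(f,(p[:2]-L)@e,get_ft_force()); wait(.3)
command_gripper(.5); movel([*p[:2],.22],v=.12)
move_pose([*(H-.06*e),.2],q(yaw)); wait(.2); T=wristT(); v=read_camera("wrist")[0:360,110:510,::-1]
movej([-1.243,.423,1.63,0,1.089,-.019]); wait(.3); t=read_camera("top")[185:365,140:340,::-1].repeat(2,0).repeat(2,1)
cv2.imwrite("pics/fin.png",np.hstack([v,t])); np.save("Tv.npy",T); print(get_time())
```

```text
w 19.664132486782993
False 0.003140411015782066 [-5.91212266 -5.60944791  4.31276342]
80.8167
```

View pics/fin.png

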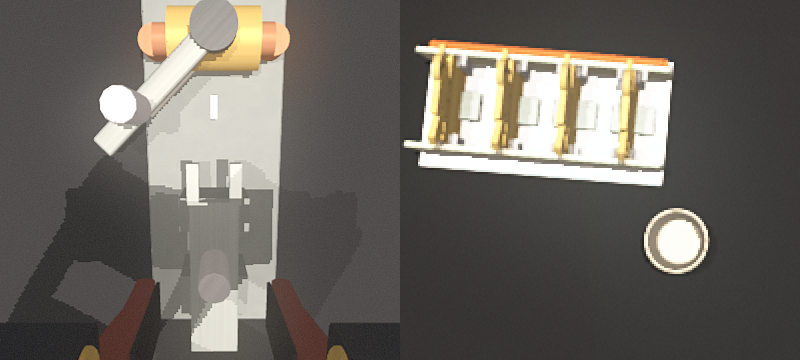

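Run:
```python
from valve import *
T2=np.load("Tv.npy"); p=p2w([(324.5,288)],.132,"wrist",T2)[0,:2]; print("bar",(p-L)@e)
P=p2w([(228,104)],.134,"wrist",T2)[0,:2]-SP; print("lever deg",np.degrees(np.arctan2(P@n,-P@e)),np.linalg.norm(P))
```

```text
bar 0.002635380101496202
lever deg 45.510436858255595 0.06909897565743785
```

```bash
python3 -c "
from station import *
print(job_done(),get_time())"
```

```text
the job is handed in; nothing more can be done
the job is handed in; nothing more can be done
```

I handed the job in at about 81 s: all four plywood birds are in the rack guides, the lever measures about 45.5°, the lock bar is home again, and nothing touched the cup, flask or spool. I haven't seen the judge's verdict.

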